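# Fit the glass tray to the serving stand and snap its knob on

## Robot

A 6-joint arm with a two-finger parallel gripper is mounted at the origin on a cart in front of the work surface, level with it; the furniture and walls round the work are solid. World frame = base frame: x ahead of the robot, y to its left, z up, the work surface at z = 0. Lengths are in m, angles in rad, forces in N, time in s.
With the tool pointing down it reaches from about 0.425 to 0.95 m from the base axis. Payload 14.7 kg.
Tool frame: the origin (TCP) lies midway between the tips of the shut fingers; the grasp point (between the pads) lies 19 mm behind it; z points along the fingers, y is the direction in which the jaws open and shut (so a half turn about z gives the same grasp; the last joint's range is limited). The gripper opens to 85 mm and grips with 20 to 120 N. Pads are 22 mm wide; open, the fingers measure 114 mm over their backs; the gripper's body (76 mm by 85 mm) begins 54 mm behind the grasp point. The pads swing forward as they close: fully open they stand 13 mm farther back than shut.
Start: joints at [-0.047, 0.48, 1.596, -0, 1.065, -0.047], TCP at [0.65, 0, 0.231] pointing down, gripper open.
Joint ranges: [-2.75, 2.75], [-0.82, 2.05], [0.23, 2.67], [-1.56, 4.7], [0.09, 2.69], [-2.92, 2.92]. Speed limits (rad/s): [1.89, 1.89, 2.39, 3.01, 3.01, 3.01].

## Interface

Orientations are given as [roll, pitch, yaw] about the fixed x, y, z axes, in that order (R = Rz(yaw) Ry(pitch) Rx(roll)).
In Python, from plant import robot, imaging gives the robot as it stands. The module is installed in compiled form; this text tells all that it offers.
- The arm moves only by the tool drive_tool, never from a script. Its argument "steps" is one flat list of numbers, 7 for each row, row after row: the shift along the world's x, y, z in cm, then the turn, a rotation vector about the world's x, y, z in rad, then the closure, from -1 (fully open) to 1 (shut). In form: [x, y, z, ax, ay, az, fingers, x, y, z, ax, ay, az, fingers, ...]. A call has 1 to 20 rows; each row is the pose to reach, as a shift and turn from the pose commanded when the call began; what a row does not reach only later rows make up. A row lasts 1/10 s, in which the tool goes at most 50 mm and 8.59 degrees, less where a joint would pass 70% of its speed; a pose out of reach is approached as far as the arm can. A call with a gripper value outside its range is refused whole. The fingers move at their own pace and stop on an object; "grip_force" is the grip in N (left out, the last holds). Time passes only in rows, so rows that repeat a pose let the fingers close. It gives the time, the measured TCP pose, the force and the opening at its end, in the units of the state.
- robot.sense(): the state, without advancing time (a new reading comes with each control period).
- imaging.read_camera(name): name is "scene" or "side" or "wrist"; returns the picture (384x512x3 uint8, red, green, blue); there is no depth.
- imaging.camera_info(name): a dict with "fx", "fy", "cx", "cy" (pixels), "cam_to_world" (4x4, takes a point from camera to world coordinates). Camera axes: x right, y down, z forward; pixel columns grow to the right and rows downward; lengths in m; the calibration is good to about 2 mm. A picture is of the moment at which its call begins: read the wrist's pose just before it. camera_info takes no time and is no camera call; for the wrist camera it gives the pose at the moment of the call.
- robot.close_job(): hands the job in, once; it reports no verdict.
The state is a dict: "clock": time; "joints": joint angles; "dq": joint speeds; "tau": joint torques, N m; "ee_pos": TCP position; "orientation": TCP orientation; "ft_force": force on the tool from outside, world axes, zero at the start; "wrist_torque": the same for the moment, N m; "finger_gap": finger opening in m.
Only numpy, scipy, OpenCV 4.12 (cv2) and the standard library are available. Lean on these libraries where they do the work, as an engineer would, in place of code of your own. Each camera call takes 0.05 s, during which the arm holds its last target.

## Task

Put the serving stand together for the meeting: take the clean glass tray from the wire rack, touching it only by its edges and never on its upper or under face, and lower it over the stud so that it lies level on the stand's rubber washer, then let go of it. Then set the black knob on the stud and press it straight down until it snaps over the catch, and keep pressing after the snap until washer and tray are squeezed fully down on the stand; finish there, still holding the knob down with a firm, moderate push, and do not let go. Leave the crockery round about where it stands.

Things in the scene. Friction and masses are not known exactly. Their poses are not given: they have to be found in the camera images.
- tray_center (a point): Pale sea-green frosted glass tray, 170 long x 62 wide x 6 thick, 0.16 kg, a 26 mm round hole in the middle. Bevelled rim: the outer 3 mm all round (4 mm high) is edge, the rest is face. Point: middle of the hole, half-way through the thickness; x along the length, y across the width, z up. It lies loose and level on the rack, underside 40 mm above the counter.
- tray: The whole glass tray; origin at the middle of its underside, axes as tray_center.
- tray_top: The tray's upper face (all but the outer 3 mm), which the fingers must not touch. Origin at the middle of the tray's underside.
- tray_under: The tray's under face (all but the outer 3 mm), which the fingers must not touch. Origin at the middle of the tray's underside.
- rack: Wire drying rack, fixed; origin on the counter below its middle. Two rails along its y, 90 long, at x = -55 and +55, tops 40 high, their white-tipped ends turned up to 54 at y = -44 and +44; low wires (8 high) along x at y = -45 and +45. Open between the rails, so the tray's long edges are free round its middle; the tray lies along the rack's x.
- stand_seat (a point): Point on the axis of the steel serving stand, on its round seat (44 across), 55 above the counter; z up. Fixed; foot 107 across and low, slim column. A hub (24 across, bevelled top 9.5 above this point) centres the tray's hole with 1 mm to spare all round; the tray may point any way. The tray's middle is 7 mm above this point when resting on the washer, 3 mm when squeezed right down.
- washer: Black rubber washer lying on the stand's seat, 41 across; its top is 4 mm above the seat and it can be squeezed down all 4 mm (gives from 2 N, about 10 N at the bottom; the tray alone hardly squeezes it). Origin at the seat's centre while unsqueezed.
- stud_tip (a point): Tip of the stud above the hub, on the stand's axis, 31 mm above stand_seat. Stud 16 across with a tapered nose. Round it four spring-loaded steel balls, centred 21.8 above the seat, stand out to 21.4 across: the catch for the knob. The tray's hole passes them freely.
- knob_center (a point): Black snap knob, loose, upright, socket down: 40 high, 0.06 kg, flange 38 across and 6 high at the bottom, round grip 30 across above it. Point: on its axis, 20 above its underside; z up. Socket: mouth 27 wide, inner catch lip 17.5 wide lying 8 to 10 above the underside.
- knob: The whole knob; origin at the middle of its underside. Pushed down the stud, its lip meets the balls with the underside 16.5 above the seat; the push rises to 12 to 18 N, then drops as the lip snaps past at about 14. The underside meets the glass at 10 and is 6 above the seat when all is squeezed down. Let go, it springs back to about 9 and stays caught.
- sugar_bowl: Bystander, leave alone: small glass bowl with sugar cubes, 77 across, 54 high, fixed (mm). Origin at the middle of its underside.
- beaker: Bystander, leave alone: brushed steel beaker, 64 across, 148 high (mm). Origin at the middle of its underside.
- saucer: Bystander, leave alone: white saucer, 135 across, 15 high, fixed (mm). Origin at the middle of its underside.
- mug_left: Bystander, leave alone: white mug upside down, 70 across, 90 high, fixed (mm). Origin at the middle of its underside.
- mug_front: Bystander, leave alone: white mug upside down, 70 across, 90 high, fixed (mm). Origin at the middle of its underside.
- mug_blue: Bystander, leave alone: blue-grey mug, 85 across, 96 high, fixed (mm). Origin at the middle of its underside.
- teaspoon: Bystander, leave alone: teaspoon, 132 long (mm). Origin at the middle of its underside.
- sugar_dispenser_1: Bystander, leave alone: glass sugar dispenser with chrome spout, 69 across, 121 high (mm). Origin at the middle of its underside.

How it is judged:
On the way, in this order (a step that is already met when the one before it is completed fails the run):
1. the glass tray lies level on the stand, the hub in its hole, let go by the fingers (horizontal distance between tray_center and stand_seat below 0.004 m and z of tray_center in the frame of stand_seat between 0.001 and 0.009 m and angle between tray_center's own z axis and vertical below 0.05 rad and contact force between the fingers and tray below 0.1 N), for 0.3 s.
2. the knob has snapped over the stud's balls (horizontal distance between each of tray_center, knob_center and stand_seat below 0.004 m and z of tray_center in the frame of stand_seat between 0.001 and 0.009 m and angle between tray_center's own z axis and vertical below 0.05 rad and z of knob_center in the frame of stand_seat between 0.022 and 0.031 m and angle between knob_center's own z axis and vertical below 0.07 rad), for 0.2 s.
At the end, for the whole second after the job is handed in: The knob is snapped on (on the axis within 4 mm, upright within 4 degrees, its middle under 28 mm above the seat), the tray below it is level and squeezed to within 1.8 mm of the bottom, and the fingers still hold the knob pressed on the glass with 5 to 50 N (horizontal distance between each of tray_center, knob_center and stand_seat below 0.004 m and z of tray_center in the frame of stand_seat below 0.0048 m and angle between tray_center's own z axis and vertical below 0.05 rad and z of knob_center in the frame of stand_seat between 0.022 and 0.028 m and angle between knob_center's own z axis and vertical below 0.07 rad and contact force between knob and tray_top between 5 and 50 N and contact force between the fingers and knob above 2 N); the arm keeps its last pose, push and grip.
It fails at once if the fingers or the arm touch the upper or under face of the glass (contact force between any of the fingers, the arm and tray_top above 1 N or contact force between any of the fingers, the arm and tray_under above 1 N).
It fails at once if a bystander is shoved or knocked over (distance of any of beaker, teaspoon, sugar_dispenser_1 from where it was at the start of the episode above 0.03 m).
It also fails if it takes over 58 s, if anything falls off the work surface, if the arm or the gripper's body presses on something with over 40 N, if the wrist force passes 120 N, or if a joint passes its speed limit or range.

## Working session

There is one attempt and no reset: what is moved stays moved. The work goes in short steps, Python scripts to look and compute and a tool call to move; the robot and the scene stay as the last step left them, time stands still between calls to the robot, and variables do not carry over. Pictures are saved under pics/ and viewed, and the job is handed in when it is done.

Besides the shell and the picture viewer there is one more tool, called after ">>>" by a JSON object that holds its "api" and its "payload". drive_tool: Moves the arm, as the interface text tells. Its arguments: {"type":"object","properties":{"steps":{"type":"array","items":{"type":"number"}},"grip_force":{"type":"number"}},"required":["steps"]}

```bash
mkdir -p pics; ls; python3 - <<'E'
from plant import robot, imaging
import cv2
s=robot.sense();print(s)
for n in ["scene","side","wrist"]:
    i=imaging.camera_info(n);print(n,i)
    im=imaging.read_camera(n);cv2.imwrite(f"pics/{n}0.png",im[:,:,::-1])
E
```

```text
pics
{'clock': 0.0, 'joints': array([-4.65747417e-02,  4.80867115e-01,  1.59685301e+00, -1.71953443e-05,
        1.06507248e+00, -4.65882431e-02]), 'dq': array([-0.00078341,  0.00048675,  0.00279795,  0.0008463 , -0.00177973,
        0.00019409]), 'tau': array([ 2.41355090e-03, -9.50650907e+01, -4.30184269e+01, -5.27583288e-04,
        1.24796593e-02,  1.26860105e-04]), 'ee_pos': array([6.49605861e-01, 5.01749204e-05, 2.30657262e-01]), 'orientation': array([-3.14039331e+00, -4.08666290e-05,  1.57081814e+00]), 'ft_force': array([0.45815843, 0.5554659 , 0.19207633]), 'wrist_torque': array([-0.04288706, -0.00569022, -0.02630876]), 'finger_gap': 0.08518341662551579}
scene {'fx': 437.5762479953285, 'fy': 437.5762479953285, 'cx': 242.44769457027496, 'cy': 193.76689008432905, 'cam_to_world': array([[-0.83120828, -0.32241005,  0.45292886, -0.08887566],
       [-0.5558725 ,  0.49650068, -0.66670296,  0.85383546],
       [-0.00992775, -0.80593972, -0.59191436,  0.88375669],
       [ 0.        ,  0.        ,  0.        ,  1.        ]])}
side {'fx': 481.4357424854337, 'fy': 481.4357424854337, 'cx': 255.1151787583558, 'cy': 193.6121565777499, 'cam_to_world': array([[-0.91989363, -0.22221388,  0.32313574,  0.05697806],
       [-0.39215682,  0.51501175, -0.76221777,  1.10843065],
       [ 0.00295666, -0.82787915, -0.56089872,  0.92451559],
       [ 0.        ,  0.        ,  0.        ,  1.        ]])}
wrist {'fx': 341.8426467037942, 'fy': 341.8426467037942, 'cx': 254.5353609364174, 'cy': 194.2023527816194, 'cam_to_world': array([[ 9.99999191e-01, -6.12998484e-04, -1.11418306e-03,
         6.50179530e-01],
       [-9.27859146e-04, -9.50856596e-01, -3.09630219e-01,
         7.95641829e-02],
       [-8.69625454e-04,  3.09631003e-01, -9.50856396e-01,
         3.72969641e-01],
       [ 0.00000000e+00,  0.00000000e+00,  0.00000000e+00,
         1.00000000e+00]])}
```

View pics/scene0.png

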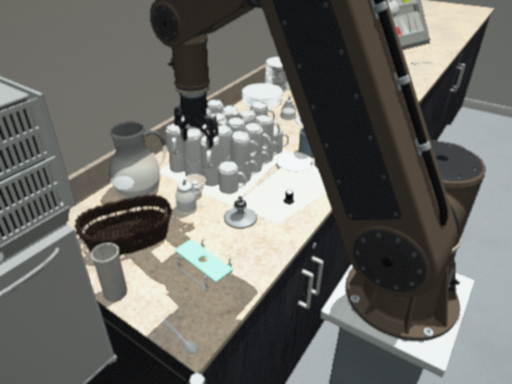

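View pics/side0.png

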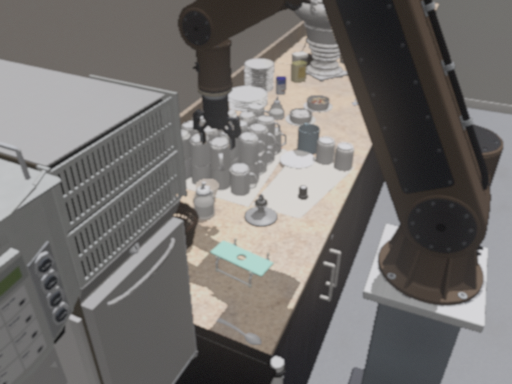

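View pics/wrist0.png

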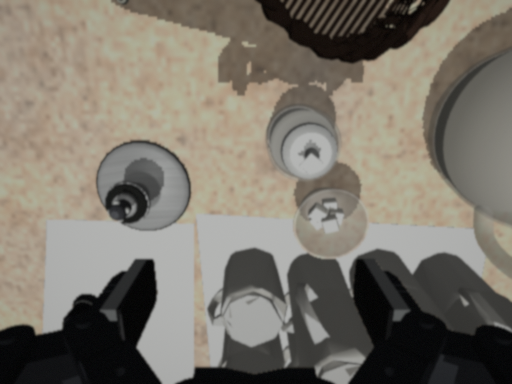

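```bash
cat > h.py <<'E'
import numpy as np, cv2
from plant import robot, imaging
def ray(info,u,v):
    d=np.array([(u-info["cx"])/info["fx"],(v-info["cy"])/info["fy"],1.0]); T=info["cam_to_world"]
    return T[:3,3],T[:3,:3]@d
def onz(info,u,v,z):
    o,d=ray(info,u,v); return o+d*(z-o[2])/d[2]
def proj(info,p):
    T=np.linalg.inv(info["cam_to_world"]); q=T[:3,:3]@np.asarray(p)+T[:3,3]
    return info["fx"]*q[0]/q[2]+info["cx"],info["fy"]*q[1]/q[2]+info["cy"]
def mint(im):
    h=cv2.cvtColor(im,cv2.COLOR_RGB2HSV)
    m=cv2.inRange(h,(75,60,100),(100,255,255))
    n,l,st,c=cv2.connectedComponentsWithStats(m)
    return m,l,st,c
E
python3 - <<'E'
from h import *
for n in ["scene","side"]:
    i=imaging.camera_info(n);im=cv2.imread(f"pics/{n}0.png")[:,:,::-1].copy()
    m,l,st,c=mint(im); k=1+np.argmax(st[1:,4]); print(n,st[k],c[k])
    cs,_=cv2.findContours((l==k).astype(np.uint8),cv2.RETR_EXTERNAL,cv2.CHAIN_APPROX_NONE)
    P=np.array([onz(i,u,v,0.046)[:2] for u,v in cs[0][:,0]],np.float32)
    print(cv2.minAreaRect(P*1000), 'hull')
    x,y=st[k][:2]
    crop=im[130:300,150:320] 
    cv2.imwrite(f"pics/{n}0c.png",cv2.resize(crop,None,fx=3.5,fy=3.5,interpolation=cv2.INTER_CUBIC)[:,:,::-1])
E
```

```text
scene [182 255   2   2   2] [182.5 255.5]
((531.2684936523438, 234.66395568847656), (5.001286506652832, 0.0), 162.8129119873047) hullTraceback (most recent call last):
  File "<stdin>", line 4, in <module>
    return _wrapfunc(a, 'argmax', axis=axis, out=out, **kwds)
    return bound(*args, **kwds)
ValueError: attempt to get argmax of an empty sequence
```

View pics/scene0c.png

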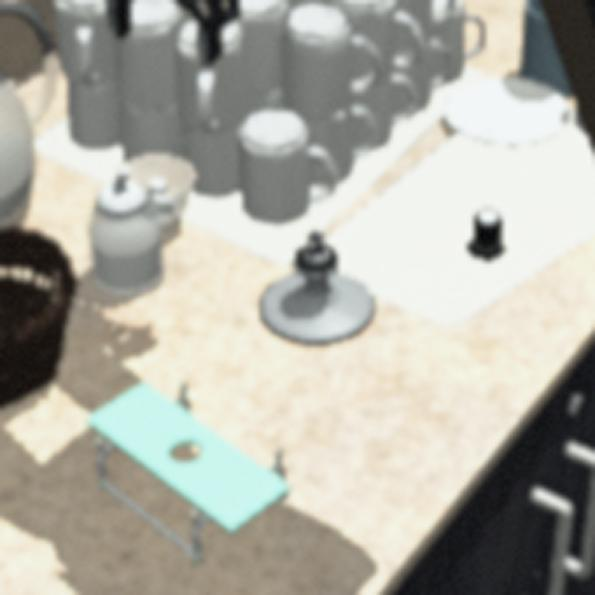

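```bash
sed -i 's/(75,60,100),(100,255,255)/(74,38,120),(100,255,255)/' h.py
python3 - <<'E'
from h import *
for n in ["scene","side"]:
    i=imaging.camera_info(n);im=cv2.imread(f"pics/{n}0.png")[:,:,::-1].copy()
    m,l,st,c=mint(im); k=1+np.argmax(st[1:,4]); print(n,st[k],c[k])
    cs,_=cv2.findContours((l==k).astype(np.uint8),cv2.RETR_EXTERNAL,cv2.CHAIN_APPROX_NONE)
    P=np.array([onz(i,u,v,0.045)[:2] for u,v in cs[0][:,0]],np.float32)
    print(cv2.minAreaRect(P*1000))
    # dark blobs of knob / stand
    g=im.max(2); 
    crop=im[150:300,170:340] 
    cv2.imwrite(f"pics/{n}0c.png",cv2.resize(crop,None,fx=4,fy=4,interpolation=cv2.INTER_CUBIC)[:,:,::-1])
i=imaging.camera_info("scene"); print(onz(i,240,217.7,0.005),onz(i,203.7,260,0.046),onz(i,289,203,0.0))
E
```

```text
scene [176 240  56  42 972] [203.24279835 260.33744856]
((477.8948669433594, 214.10806274414062), (64.72691345214844, 171.3204803466797), 79.56422424316406)
side [212 242  59  33 755] [241.55496689 258.22913907]
((477.7821044921875, 214.14059448242188), (59.721805572509766, 164.72511291503906), 80.74414825439453)
[ 0.51905013 -0.02560953  0.005     ] [0.47242714 0.21663658 0.046     ] [ 4.29368206e-01 -1.82610811e-01  1.11022302e-16]
```

View pics/side0c.png

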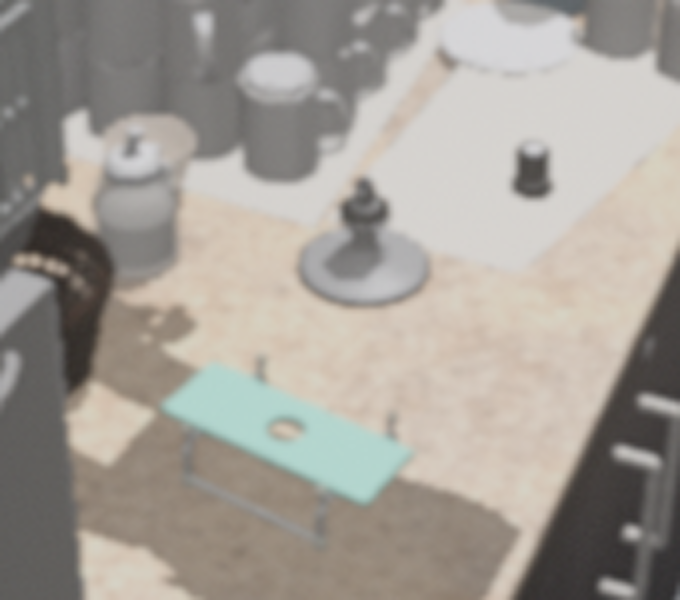

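```bash
python3 - <<'E'
from h import *
s=imaging.camera_info("scene");d=imaging.camera_info("side")
w=imaging.camera_info("wrist")
print('stud tip',onz(s,240.3,197.0,.086),onz(d,260.8,195.5,.086))
print('foot',onz(s,240.2,218,.004),onz(d,260.8,216,.004),onz(w,143,185,.004))
print('foot edges wrist',[onz(w,u,v,.004)[:2].round(3) for u,v in [(97,186),(190,186),(143,140),(143,230)]])
print('stud wrist',onz(w,122,208,.086))
print('knob top', onz(s,150+488/3.5,130+216/3.5,.04),onz(d,170+534/4,150+148/4,.04))
print('mug front top',onz(s,150+275/3.5,130+130/3.5,.09),'wrist',onz(w,255,320,.09))
print('disp top', onz(s,150+123/3.5,130+187/3.5,.118),onz(w,310,150,.118))
print('bowl',onz(s,150+160/3.5,130+175/3.5,.054),onz(w,331,220,.054))
print('beaker top',onz(s,105,252,.148))
print('spoon',onz(s,190,345,.0),onz(s,166,322,0))
print('saucer',onz(s,150+505/3.5,130+110/3.5,.015))
E
python3 - <<'E'
import cv2
im=cv2.imread('pics/wrist0.png')
cv2.imwrite('pics/wrist0c.png',cv2.resize(im[120:384,60:360],None,fx=2.2,fy=2.2,interpolation=cv2.INTER_CUBIC))
E
```

```text
stud tip [ 0.51779684 -0.02730478  0.086     ] [ 0.51985861 -0.02844117  0.086     ]
foot [ 0.51837861 -0.02572039  0.004     ] [ 0.52070547 -0.03253294  0.004     ] [ 0.5242865  -0.02963252  0.004     ]
foot edges wrist [array([ 0.472, -0.031]), array([ 0.577, -0.031]), array([0.529, 0.021]), array([ 0.519, -0.085])]
stud wrist [ 0.53127533 -0.02681941  0.086     ]
knob top [ 0.43410137 -0.18971085  0.04      ] [ 0.43340298 -0.19395446  0.04      ]
mug front top [ 0.64101038 -0.13994223  0.09      ] wrist [ 0.6502676  -0.14350436  0.09      ]
disp top [0.67397133 0.04244235 0.118     ] [0.69174813 0.03147738 0.118     ]
bowl [ 0.72084961 -0.06023005  0.054     ] [ 0.72680067 -0.05168434  0.054     ]
beaker top [0.62052148 0.40351129 0.148     ]
spoon [3.59603289e-01 4.18216517e-01 1.11022302e-16] [0.44976899 0.40029429 0.        ]
saucer [ 0.52709549 -0.39874801  0.015     ]
```

View pics/wrist0c.png

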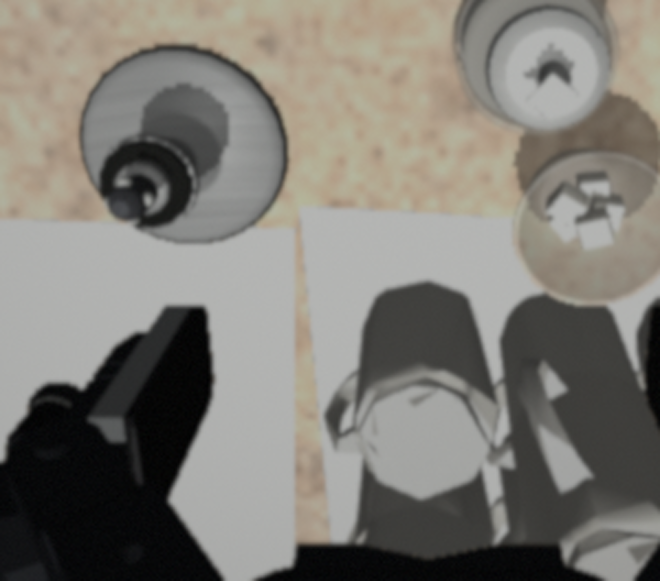

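>>> {"api": "drive_tool", "payload": {"steps": [-17.2,21.4,0,0,0,1.4,-1,-17.2,21.4,0,0,0,1.4,-1,-17.2,21.4,0,0,0,1.4,-1,-17.2,21.4,0,0,0,1.4,-1,-17.2,21.4,0,0,0,1.4,-1,-17.2,21.4,0,0,0,1.4,-1,-17.2,21.4,0,0,0,1.4,-1,-17.2,21.4,0,0,0,1.4,-1,-17.2,21.4,0,0,0,1.4,-1,-17.2,21.4,0,0,0,1.4,-1,-17.2,21.4,0,0,0,1.4,-1,-17.2,21.4,0,0,0,1.4,-1,-17.2,21.4,0,0,0,1.4,-1]}}

```text
clock: 1.45
ee_pos: [0.478, 0.214, 0.2312]
orientation: [-3.142, -0.0, 2.969]
ft_force: [-0.1, -0.5, 0.4]
finger_gap: 0.0852
```

```bash
cat > look.py <<'E'
import sys
from h import *
s=robot.sense(); i=imaging.camera_info("wrist"); im=imaging.read_camera("wrist")
print(s["clock"],s["ee_pos"].round(4),s["orientation"].round(4),s["ft_force"].round(2),s["finger_gap"],s["joints"].round(3))
cv2.imwrite(f"pics/{sys.argv[1]}.png",im[:,:,::-1]); np.save(f"pics/{sys.argv[1]}.npy",np.array([i["cam_to_world"]]))
E
python3 look.py t1
```

```text
1.45 [0.478  0.214  0.2312] [-3.1415e+00 -1.0000e-04  2.9692e+00] [-0.06 -0.48  0.41] 0.08522946753270401 [ 0.363  0.304  1.884 -0.     0.953 -1.035]
```

View pics/t1.png

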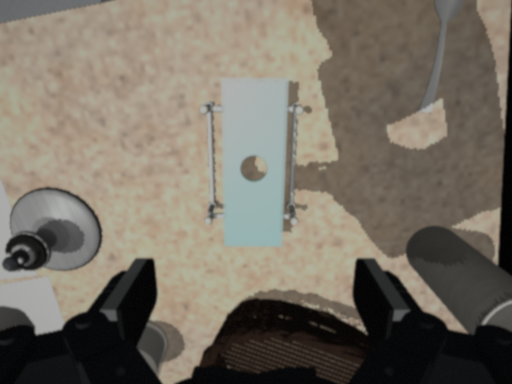

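```bash
python3 - <<'E'
from h import *
i=imaging.camera_info("wrist"); i["cam_to_world"]=np.load("pics/t1.npy")[0]
im=cv2.imread("pics/t1.png")[:,:,::-1].copy()
h=cv2.cvtColor(im,cv2.COLOR_RGB2HSV)
print(h[130,253],h[210,253],h[130,350],h[100,150])
m=cv2.inRange(h,(78,20,60),(125,255,255)); m[:, :205]=0;m[:,310:]=0;m[260:]=0
n,l,st,c=cv2.connectedComponentsWithStats(m); k=1+np.argmax(st[1:,4]); print(st[k],c[k])
cs,hi=cv2.findContours((l==k).astype(np.uint8),cv2.RETR_CCOMP,cv2.CHAIN_APPROX_NONE)
for q in cs:
    if len(q)<25: continue
    P=np.array([onz(i,u,v,0.045)[:2]*1000 for u,v in q[:,0]],np.float32)
    print(len(q),cv2.minAreaRect(P), cv2.minEnclosingCircle(P) if len(q)<150 else '', cv2.minAreaRect(q))
cv2.imwrite("pics/t1m.png",m)
E
```

```text
[ 85  16 178] [ 88  36 179] [ 17  57 103] [ 17  47 172]
[ 224  117   61  129 5509] [256.11653658 194.58395353]
372 ((495.51947021484375, 210.87930297851562), (60.87504577636719, 133.9903106689453), 78.48175811767578)  ((253.7346649169922, 180.8077392578125), (59.54447937011719, 128.45028686523438), 0.8303154110908508)
78 ((477.84710693359375, 213.0738525390625), (27.583171844482422, 27.608348846435547), 35.23910903930664) ((477.94635009765625, 213.13792419433594), 14.496275901794434) ((253.50001525878906, 167.0), (27.577163696289062, 27.577163696289062), 45.0)
```

```bash
python3 - <<'E'
from h import *
i=imaging.camera_info("wrist"); i["cam_to_world"]=np.load("pics/t1.npy")[0]
im=cv2.imread("pics/t1.png")[:,:,::-1].copy()
h=cv2.cvtColor(im,cv2.COLOR_RGB2HSV)
m=cv2.inRange(h,(60,5,120),(130,255,255)); m[:, :218]=0;m[:,290:]=0;m[260:]=0;m[:65]=0
m=cv2.morphologyEx(m,cv2.MORPH_OPEN,np.ones((3,3)))
n,l,st,c=cv2.connectedComponentsWithStats(m); k=1+np.argmax(st[1:,4]); print(st[k],c[k])
cs,hi=cv2.findContours((l==k).astype(np.uint8),cv2.RETR_CCOMP,cv2.CHAIN_APPROX_NONE)
for q in cs:
    if len(q)<40: continue
    P=np.array([onz(i,u,v,0.045)[:2]*1000 for u,v in q[:,0]],np.float32)
    print(len(q),cv2.minAreaRect(P),cv2.minAreaRect(q))
# stand: foot dark outline; stud
for (u,v) in [(11,229),(101,235),(48,188),(64,270)]: print(onz(i,u,v,.003)[:2])
c=im[170:290,0:130]; cv2.imwrite("pics/t1c.png",cv2.resize(c,None,fx=5,fy=5,interpolation=cv2.INTER_CUBIC)[:,:,::-1])
E
```

```text
[ 222   80   67  166 9462] [254.6791376  162.75163813]
439 ((479.3837890625, 212.65774536132812), (64.03120422363281, 166.7139892578125), 79.60729217529297) ((255.0, 162.49996948242188), (65.99998474121094, 164.99996948242188), 0.0)
74 ((478.3011169433594, 212.99545288085938), (25.460573196411133, 26.887157440185547), 35.2908935546875) ((253.50001525878906, 167.5), (25.45584487915039, 26.870054244995117), 45.0)
[ 0.51200712 -0.0833081 ]
[0.53775653 0.01877822]
[ 0.47138632 -0.02231597]
[ 0.57513463 -0.04055983]
```

View pics/t1c.png

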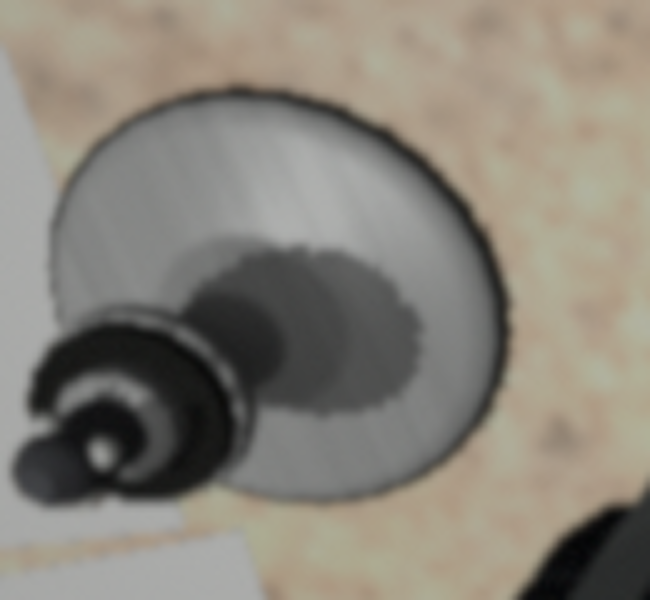

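>>> {"api": "drive_tool", "payload": {"steps": [0,-0.05,-5,0,0,0,-1,0,-0.05,-10,0,0,0,-1,0,-0.05,-14,0,0,0,-1,0,-0.05,-17,0,0,0,-1,0,-0.05,-19.5,0,0,0,-1,0,-0.05,-21.2,0,0,0,-1,0,-0.05,-21.2,0,0,0,-1,0,-0.05,-21.2,0,0,0,-1], "grip_force": 40}}

```text
clock: 2.3
ee_pos: [0.478, 0.2135, 0.0195]
orientation: [-3.141, -0.0, 2.97]
ft_force: [0.3, -0.0, -0.3]
finger_gap: 0.0857
```

```bash
python3 look.py t2
```

```text
2.3 [0.478  0.2135 0.0195] [-3.1414e+00 -4.0000e-04  2.9703e+00] [ 0.31 -0.02 -0.3 ] 0.08571908397548003 [ 0.362  0.624  2.044 -0.     0.474 -1.037]
```

View pics/t2.png

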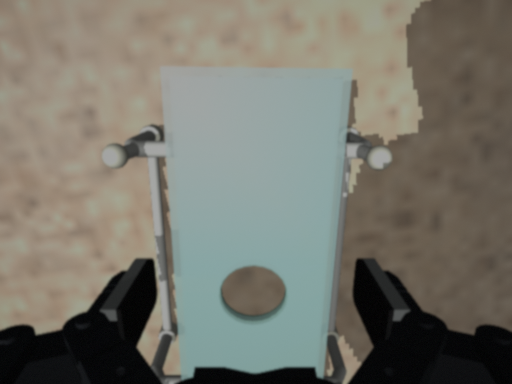

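```bash
cat > hole.py <<'E'
import sys
from h import *
n=sys.argv[1]; z=float(sys.argv[2])
i=imaging.camera_info("wrist"); i["cam_to_world"]=np.load(f"pics/{n}.npy")[0]
im=cv2.imread(f"pics/{n}.png")[:,:,::-1].copy()
h=cv2.cvtColor(im,cv2.COLOR_RGB2HSV)
m=cv2.inRange(h,(60,5,90),(130,255,255))
cs,hi=cv2.findContours(m,cv2.RETR_CCOMP,cv2.CHAIN_APPROX_NONE)
for q in cs:
    (u,v),(a,b),t=cv2.minAreaRect(q)
    if 40<a<100 and 40<b<100 and cv2.contourArea(q)>1500:
        P=np.array([onz(i,*p,z)[:2]*1000 for p in q[:,0]],np.float32)
        print((u,v),cv2.minEnclosingCircle(P),P.min(0),P.max(0))
E
python3 hole.py t2 .046
```

```text
(253.0, 291.5) ((477.1335754394531, 213.10096740722656), 12.917411804199219) [464.9716  200.19595] [489.14532 225.96553]
```

>>> {"api": "drive_tool", "payload": {"steps": [0,0,0,0,0,0,1,0,0,0,0,0,0,1,0,0,0,0,0,0,1,0,0,0,0,0,0,1,0,0,0,0,0,0,1,0,0,0,0,0,0,1,0,0,0,0,0,0,1,0,0,0,0,0,0,1], "grip_force": 40}}

```text
clock: 3.15
ee_pos: [0.4786, 0.2137, 0.0205]
orientation: [3.141, 0.002, 2.971]
ft_force: [-1.7, -1.8, 12.1]
finger_gap: 0.0606
```

```bash
python3 look.py t3; python3 hole.py t3 .046
```

```text
3.15 [0.4786 0.2137 0.0205] [3.1407e+00 1.6000e-03 2.9709e+00] [-1.73 -1.83 12.1 ] 0.06061114509928986 [ 0.362  0.622  2.044 -0.     0.474 -1.038]
(254.00001525878906, 288.5) ((477.00067138671875, 213.97747802734375), 12.925729751586914) [465.0298  201.10759] [489.21796 226.87561]
```

View pics/t3.png

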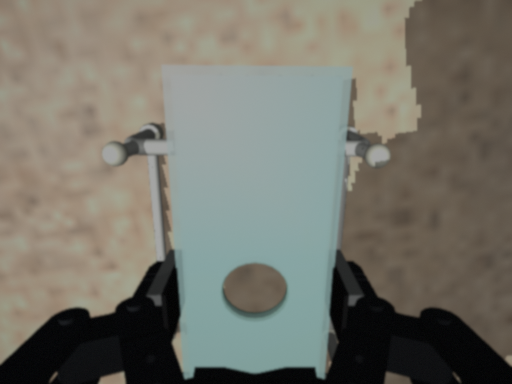

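>>> {"api": "drive_tool", "payload": {"steps": [0,0,0.3,0,0,0,1,0,0,1,0,0,0,1,0,0,2.5,0,0,0,1,0,0,5,0,0,0,1,0,0,8,0,0,0,1,0,0,10,0,0,0,1,0,0,10,0,0,0,1,0,0,10,0,0,0,1]}}

```text
clock: 4.0
ee_pos: [0.4781, 0.2136, 0.1198]
orientation: [3.141, 0.001, 2.971]
ft_force: [-0.3, -0.4, -2.4]
finger_gap: 0.0607
```

```bash
python3 look.py t4; python3 hole.py t4 .146; python3 - <<'E'
from h import *
im=imaging.read_camera("side"); cv2.imwrite("pics/side4.png",cv2.resize(im[130:300,150:340],None,fx=4,fy=3.5)[:,:,::-1])
E
```

```text
4.0 [0.4781 0.2136 0.1198] [3.1410e+00 1.0000e-03 2.9708e+00] [-0.29 -0.43 -2.36] 0.060707255079425405 [ 0.362  0.455  1.991  0.     0.694 -1.038]
(254.2692413330078, 288.15386962890625) ((475.5588684082031, 213.9916534423828), 12.839948654174805) [463.7822  201.22238] [487.35098 226.7891 ]
```

View pics/t4.png

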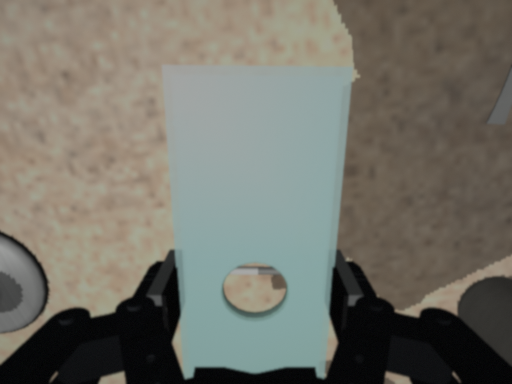

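View pics/side4.png

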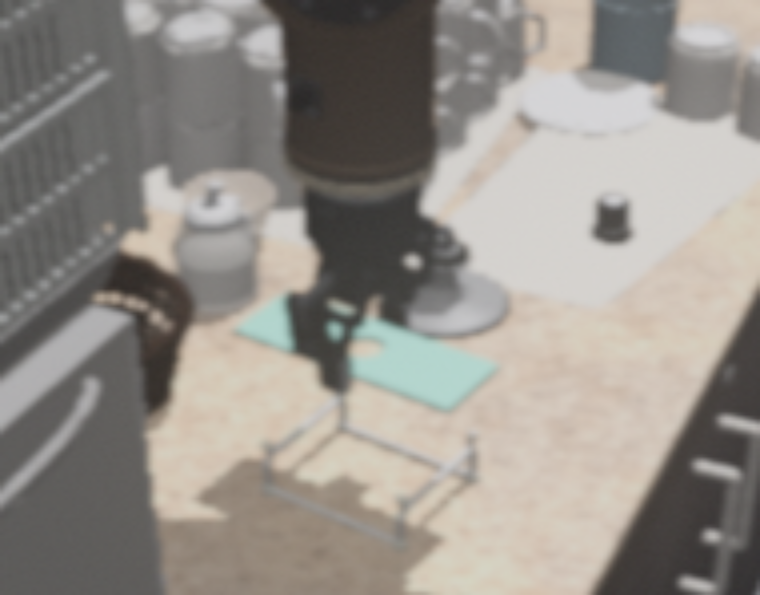

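>>> {"api": "drive_tool", "payload": {"steps": [0.8,-4,0,0,0,0,1,1.6,-9,0,0,0,0,1,2.5,-14,0,0,0,0,1,3.4,-19,0,0,0,0,1,4.2,-23,0,0,0,0,1,4.4,-24.3,0,0,0,0,1,4.4,-24.3,0,0,0,0,1,4.4,-24.3,0,0,0,0,1,4.4,-24.3,0,0,0,0,1]}}

```text
clock: 5.0
ee_pos: [0.5215, -0.0283, 0.1189]
orientation: [3.142, -0.001, 2.972]
ft_force: [-0.5, 0.5, -1.6]
finger_gap: 0.0606
```

```bash
python3 look.py t5; python3 hole.py t5 .145; python3 - <<'E'
import cv2
im=cv2.imread('pics/t5.png'); cv2.imwrite('pics/t5c.png',cv2.resize(im[230:340,200:310],None,fx=5,fy=5,interpolation=cv2.INTER_CUBIC))
E
```

```text
5.0 [ 0.5215 -0.0283  0.1189] [ 3.1415e+00 -1.1000e-03  2.9719e+00] [-0.53  0.54 -1.63] 0.060598678298894426 [-0.112  0.456  1.993  0.     0.694 -1.514]
(253.50003051757812, 288.0000305175781) ((519.4434814453125, -27.91015625), 12.825613975524902) [507.3554  -40.28717] [531.66016  -15.173929]
```

View pics/t5.png

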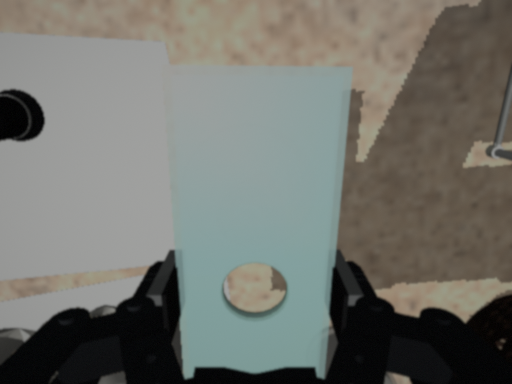

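View pics/t5c.png

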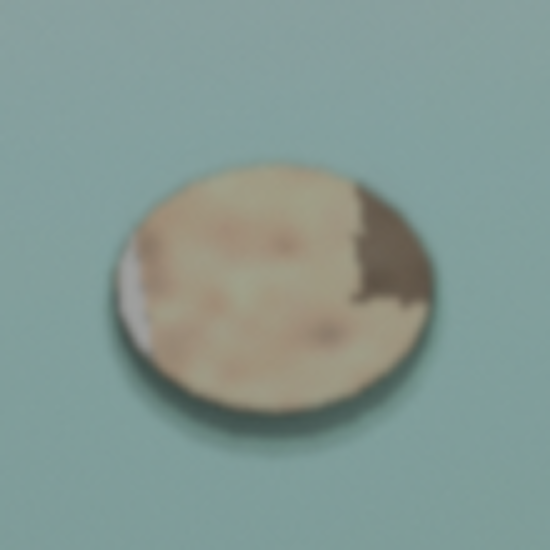

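```bash
python3 - <<'E'
from h import *
i=imaging.camera_info("wrist"); i["cam_to_world"]=np.load("pics/t1.npy")[0]
print(onz(i,10,264,.086))
w=dict(i); w["cam_to_world"]=np.array([[ 9.99999191e-01, -6.12998484e-04, -1.11418306e-03,6.50179530e-01],[-9.27859146e-04, -9.50856596e-01, -3.09630219e-01,7.95641829e-02],[-8.69625454e-04,  3.09631003e-01, -9.50856396e-01,3.72969641e-01],[0,0,0,1]])
print(onz(w,116.8,213.5,.086))
# seat/washer (dark disc) centre in t1: crop (138,405)/5
print(onz(i,27.5,251.5,.059), onz(w,60+147/2.2,120+178/2.2,.059))
E
```

```text
[ 0.52091493 -0.02864964  0.086     ]
[ 0.52590069 -0.03206287  0.086     ]
[ 0.52171369 -0.0294498   0.059     ] [ 0.52560322 -0.02945385  0.059     ]
```

>>> {"api": "drive_tool", "payload": {"steps": [0.0,0,-1.5,0,0,0,1,0,0,-3,0,0,0,1,0,0,-4.2,0,0,0,1,0,0,-4.2,0,0,0,1,0,0,-4.2,0,0,0,1]}}

```text
clock: 5.55
ee_pos: [0.5219, -0.029, 0.0773]
orientation: [-3.142, -0.001, 2.971]
ft_force: [0.6, 0.7, -1.4]
finger_gap: 0.0608
```

```bash
python3 look.py t6; python3 hole.py t6 .103; python3 - <<'E'
import cv2
im=cv2.imread('pics/t6.png'); cv2.imwrite('pics/t6c.png',cv2.resize(im[230:340,200:310],None,fx=5,fy=5,interpolation=cv2.INTER_CUBIC))
E
```

```text
5.55 [ 0.5219 -0.029   0.0773] [-3.1416e+00 -6.0000e-04  2.9715e+00] [ 0.57  0.75 -1.42] 0.06081025173268787 [-0.114  0.523  2.02   0.     0.6   -1.514]
(254.00001525878906, 288.5) ((520.0556030273438, -28.792652130126953), 12.828091621398926) [508.15524  -41.402832] [532.42487  -16.000977]
```

View pics/t6c.png

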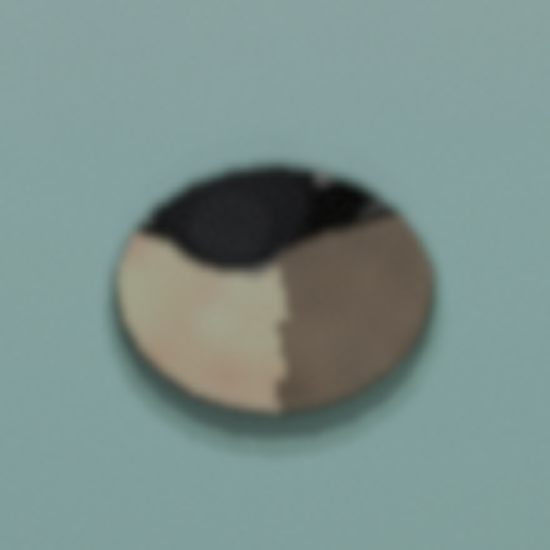

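```bash
python3 - <<'E'
from h import *
i=imaging.camera_info("wrist"); i["cam_to_world"]=np.load("pics/t6.npy")[0]
for v in (205,212,220): print(onz(i,200+235/5,230+v/5,.086))
im=cv2.imread('pics/t6.png')[245:300,215:295].astype(float)*3
cv2.imwrite('pics/t6d.png',cv2.resize(im.clip(0,255).astype(np.uint8),None,fx=9,fy=9,interpolation=cv2.INTER_CUBIC))
E
```

```text
[ 0.52155655 -0.03230743  0.086     ]
[ 0.52225075 -0.03243222  0.086     ]
[ 0.52304657 -0.03257528  0.086     ]
```

View pics/t6d.png

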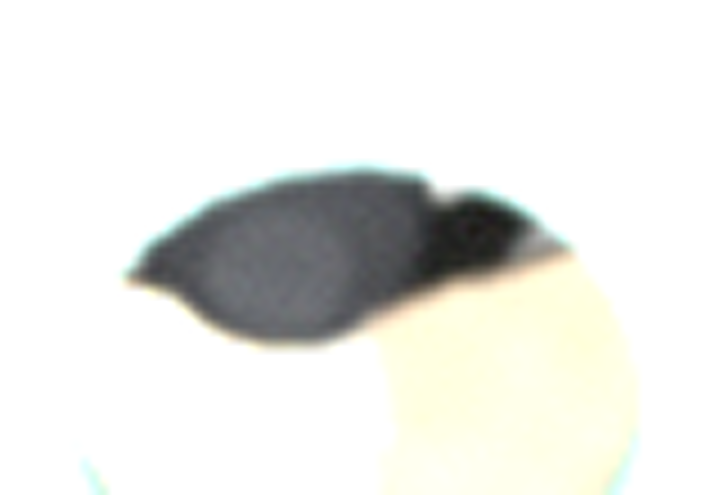

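>>> {"api": "drive_tool", "payload": {"steps": [0.32,-0.4,0,0,0,0,1,0.32,-0.4,-0.4,0,0,0,1,0.32,-0.4,-0.4,0,0,0,1,0.32,-0.4,-0.4,0,0,0,1]}}

```text
clock: 6.0
ee_pos: [0.5251, -0.0335, 0.0733]
orientation: [-3.142, -0.0, 2.971]
ft_force: [-0.3, 0.0, -1.1]
finger_gap: 0.0607
```

```bash
python3 look.py t7; python3 hole.py t7 .099; python3 - <<'E'
import cv2
im=cv2.imread('pics/t7.png')[245:325,215:295].astype(float)*2.5
cv2.imwrite('pics/t7d.png',cv2.resize(im.clip(0,255).astype('uint8'),None,fx=7,fy=7,interpolation=cv2.INTER_CUBIC))
E
```

```text
6.0 [ 0.5251 -0.0335  0.0733] [-3.1416e+00 -2.0000e-04  2.9706e+00] [-0.25  0.02 -1.08] 0.060713716475909 [-0.121  0.533  2.014  0.     0.595 -1.521]
(253.75003051757812, 288.2500305175781) ((523.1643676757812, -33.22471237182617), 12.89381217956543) [511.3449   -45.885517] [535.5456   -20.341988]
```

View pics/t7d.png

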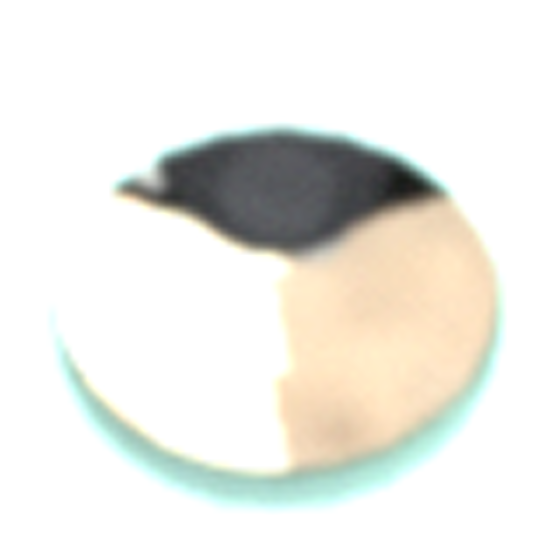

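```bash
python3 - <<'E'
from h import *
i=imaging.camera_info("wrist"); i["cam_to_world"]=np.load("pics/t7.npy")[0]
print(onz(i,254.6,273,.086), onz(i,254.6,272,.086))
s=imaging.camera_info("scene"); T=i["cam_to_world"]; print(T[:3,3])
for n in("scene","side"):
    im=imaging.read_camera(n);cv2.imwrite(f"pics/{n}7.png",im[:,:,::-1])
    c=im[150:270,170:320];cv2.imwrite(f"pics/{n}7c.png",cv2.resize(c,None,fx=5,fy=5,interpolation=cv2.INTER_CUBIC)[:,:,::-1])
E
```

```text
[ 0.52394941 -0.03328619  0.086     ] [ 0.52346708 -0.03320245  0.086     ]
[ 0.44714312 -0.02002501  0.2155157 ]
```

View pics/scene7c.png

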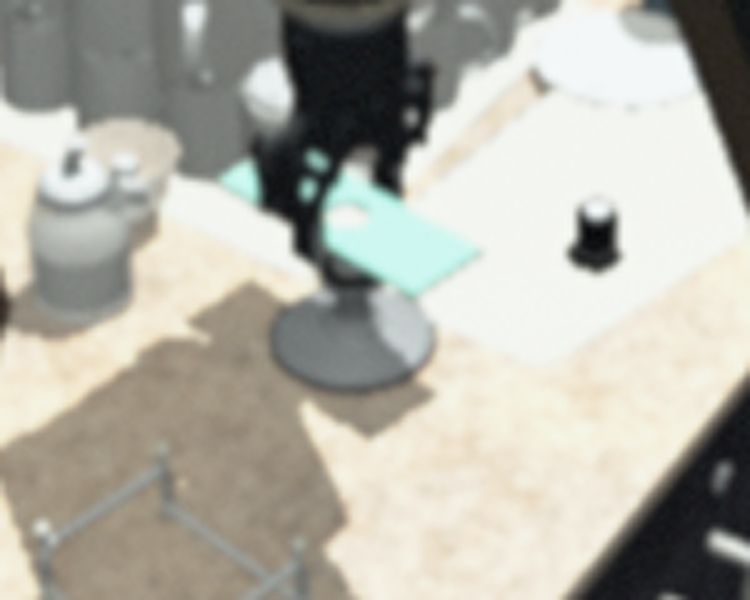

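View pics/side7c.png

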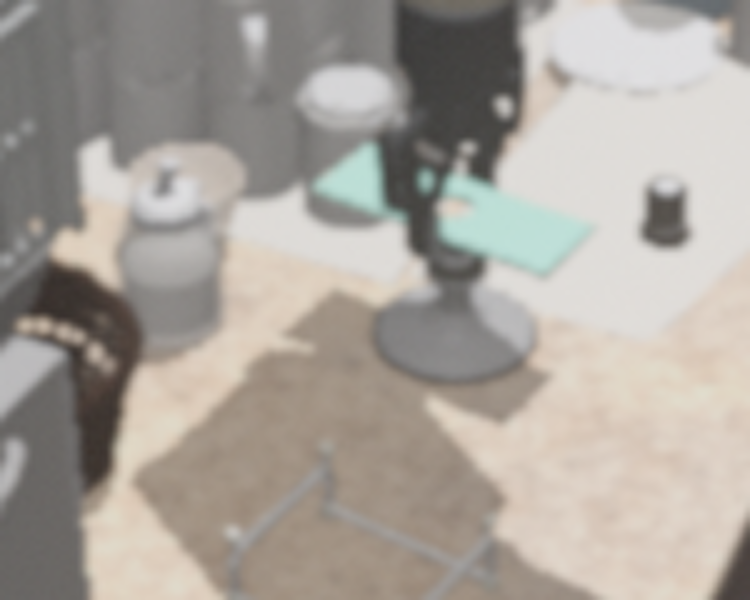

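```bash
python3 - <<'E'
from h import *
s=imaging.camera_info("scene");d=imaging.camera_info("side")
print(onz(s,170+349/5,150+215/5,.0985),onz(d,170+457/5,150+208/5,.0985))
for n,i,x0 in(("scene",s,215),("side",d,230)):
    im=cv2.imread(f"pics/{n}0.png"); c=im[185:235,x0:x0+60]; cv2.imwrite(f"pics/{n}0d.png",cv2.resize(c,None,fx=10,fy=10,interpolation=cv2.INTER_CUBIC))
E
```

```text
[ 0.52093646 -0.02952858  0.0985    ] [ 0.51941621 -0.03188222  0.0985    ]
```

View pics/scene0d.png

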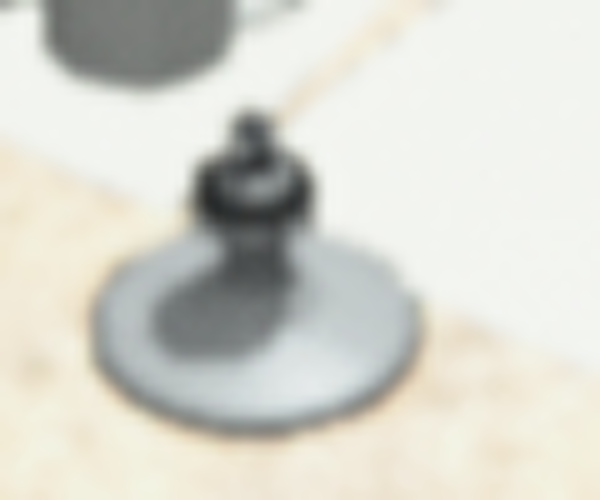

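View pics/side0d.png

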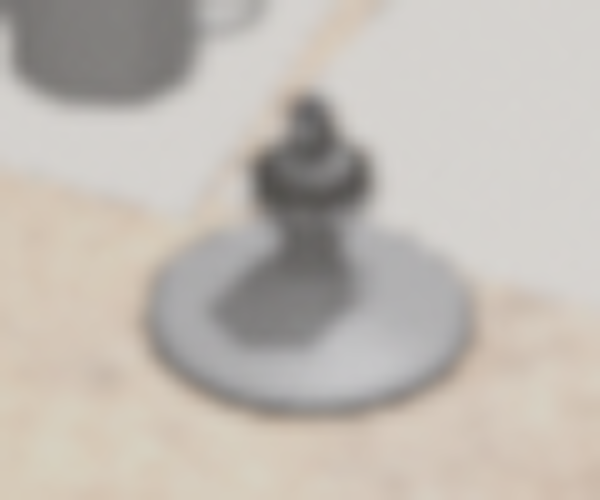

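>>> {"api": "drive_tool", "payload": {"steps": [0.04,0,-0.6,0,0,0,1,0.04,0,-1.2,0,0,0,1,0.04,0,-1.6,0,0,0,1,0.04,0,-2,0,0,0,1,0.04,0,-2.4,0,0,0,1,0.04,0,-2.4,0,0,0,1,0.04,0,-2.4,0,0,0,1]}}

```text
clock: 6.85
ee_pos: [0.5256, -0.0335, 0.0492]
orientation: [-3.142, -0.0, 2.971]
ft_force: [-0.4, 1.0, -1.7]
finger_gap: 0.0607
```

```bash
python3 look.py t8; python3 hole.py t8 .0745; python3 - <<'E'
import cv2
im=cv2.imread('pics/t8.png')[225:325,205:305].astype(float)*2
cv2.imwrite('pics/t8d.png',cv2.resize(im.clip(0,255).astype('uint8'),None,fx=6,fy=6,interpolation=cv2.INTER_CUBIC))
E
```

```text
6.85 [ 0.5256 -0.0335  0.0492] [-3.1416e+00 -2.0000e-04  2.9708e+00] [-0.39  1.04 -1.66] 0.06073030141773068 [-0.121  0.574  2.025  0.     0.542 -1.521]
(254.00001525878906, 288.5) ((524.28564453125, -33.26100158691406), 13.006211280822754) [511.96643 -46.12424] [537.1376   -20.255653]
```

View pics/t8d.png

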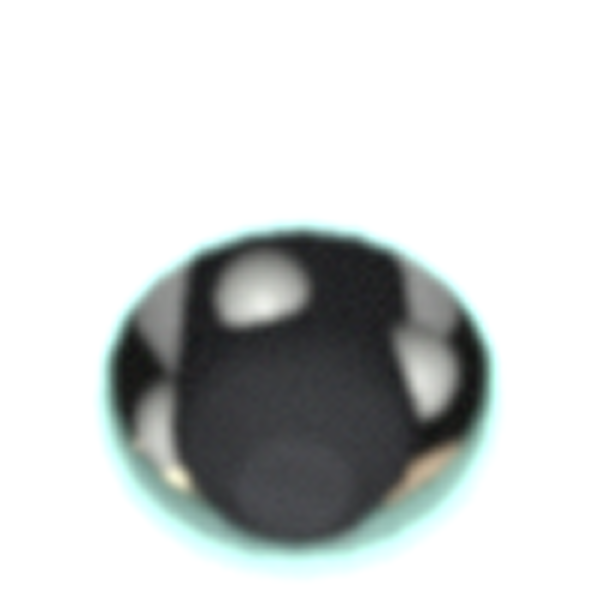

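```bash
python3 - <<'E'
from h import *
i=imaging.camera_info("wrist"); i["cam_to_world"]=np.load("pics/t8.npy")[0]
for v in (480,487,494): print(onz(i,205+297/6,225+v/6,.086))
# flange z .076 edges of front ball etc: ball at (262,288) is rear-left ball z=.0768
print(onz(i,205+262/6,225+288/6,.0768),onz(i,205+435/6,225+375/6,.0768))
E
```

```text
[ 0.52312839 -0.03302865  0.086     ]
[ 0.52361945 -0.03311383  0.086     ]
[ 0.52411173 -0.03319922  0.086     ]
[ 0.51519423 -0.03390801  0.0768    ] [ 0.52339021 -0.02403241  0.0768    ]
```

>>> {"api": "drive_tool", "payload": {"steps": [0,0,-0.2,0,0,0,1,0,0,-0.4,0,0,0,1,0,0,-0.55,0,0,0,1,0,0,-0.7,0,0,0,1,0,0,-0.7,0,0,0,1]}}

```text
clock: 7.4
ee_pos: [0.5255, -0.0335, 0.0425]
orientation: [-3.142, -0.0, 2.971]
ft_force: [-2.7, 0.1, 10.7]
finger_gap: 0.0608
```

```bash
python3 look.py t9; python3 hole.py t9 .0675; python3 - <<'E'
import cv2
im=cv2.imread('pics/t9.png')[225:325,205:305].astype(float)*2
cv2.imwrite('pics/t9d.png',cv2.resize(im.clip(0,255).astype('uint8'),None,fx=6,fy=6,interpolation=cv2.INTER_CUBIC))
E
```

```text
7.4 [ 0.5255 -0.0335  0.0425] [-3.1416 -0.      2.9708] [-2.74  0.15 10.69] 0.06076846320670324 [-0.121  0.586  2.028 -0.     0.527 -1.521]
(254.0, 292.0) ((527.8612060546875, -34.03813552856445), 14.979181289672852) [512.8957   -46.194523] [542.61804 -20.25436]
```

View pics/t9d.png

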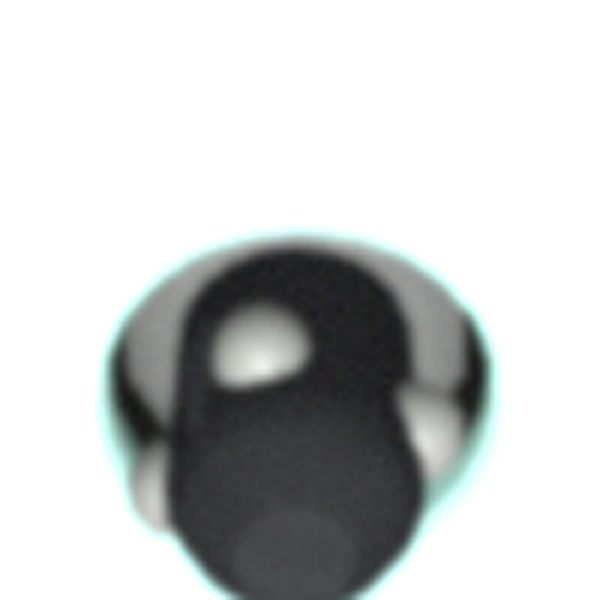

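>>> {"api": "drive_tool", "payload": {"steps": [0,0,0.15,0,0,0,1,-0.07,0,0.15,0,0,0,1,-0.07,0,0.15,0,0,0,1,-0.07,0,0,0,0,0,1,-0.07,0,0,0,0,0,1,-0.07,0,0,0,0,0,1]}}

```text
clock: 8.05
ee_pos: [0.5244, -0.0334, 0.042]
orientation: [-3.142, -0.001, 2.971]
ft_force: [-2.2, 0.4, -0.7]
finger_gap: 0.0605
```

>>> {"api": "drive_tool", "payload": {"steps": [-0.04,0,0,0,0,0,1,-0.04,0,-0.1,0,0,0,1,-0.04,0,-0.2,0,0,0,1,-0.04,0,-0.2,0,0,0,1,-0.04,0,-0.2,0,0,0,1]}}

```text
clock: 8.55
ee_pos: [0.5243, -0.0334, 0.0402]
orientation: [-3.142, -0.0, 2.971]
ft_force: [-3.9, 0.9, -1.6]
finger_gap: 0.0612
```

```bash
python3 look.py t10; python3 - <<'E'
import cv2
im=cv2.imread('pics/t10.png')[225:325,205:305].astype(float)*2
cv2.imwrite('pics/t10d.png',cv2.resize(im.clip(0,255).astype('uint8'),None,fx=6,fy=6,interpolation=cv2.INTER_CUBIC))
E
```

```text
8.55 [ 0.5243 -0.0334  0.0402] [-3.1416e+00 -5.0000e-04  2.9708e+00] [-3.88  0.89 -1.63] 0.06121440230774123 [-0.121  0.589  2.032 -0.     0.521 -1.521]
```

View pics/t10d.png

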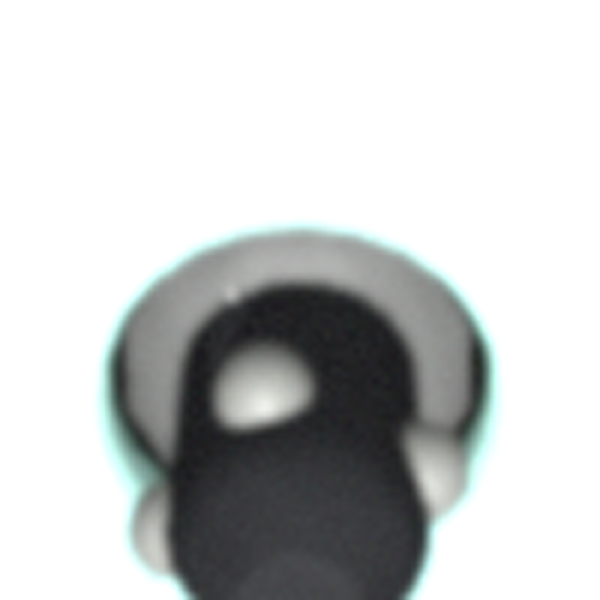

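>>> {"api": "drive_tool", "payload": {"steps": [-0.06,0,0,0,0,0,1,-0.06,0,0,0,0,0,1,-0.06,0,-0.06,0,0,0,1,-0.06,0,-0.06,0,0,0,1]}}

```text
clock: 9.0
ee_pos: [0.5242, -0.0335, 0.0398]
orientation: [3.142, 0.001, 2.971]
ft_force: [-0.7, 1.0, -0.5]
finger_gap: 0.0606
```

>>> {"api": "drive_tool", "payload": {"steps": [0,0,-0.03,0,0,0,1,0,0,-0.03,0,0,0,-1,0,0,-0.03,0,0,0,-1,0,0,-0.03,0,0,0,-1,0,0,-0.03,0,0,0,-1,0,0,-0.03,0,0,0,-1,0,0,-0.03,0,0,0,-1,0,0,-0.03,0,0,0,-1]}}

```text
clock: 9.8
ee_pos: [0.5239, -0.0335, 0.0394]
orientation: [-3.142, -0.0, 2.971]
ft_force: [-0.2, -0.0, 0.8]
finger_gap: 0.0854
```

```bash
python3 look.py t11; python3 hole.py t11 .065
```

```text
9.8 [ 0.5239 -0.0335  0.0394] [-3.1416 -0.      2.9708] [-0.22 -0.01  0.78] 0.08541471763549341 [-0.122  0.59   2.034 -0.     0.518 -1.522]
(251.04917907714844, 298.4590148925781) ((528.284912109375, -34.21732711791992), 17.370527267456055) [510.9581  -46.22806] [545.43463  -20.261566]
```

View pics/t11.png

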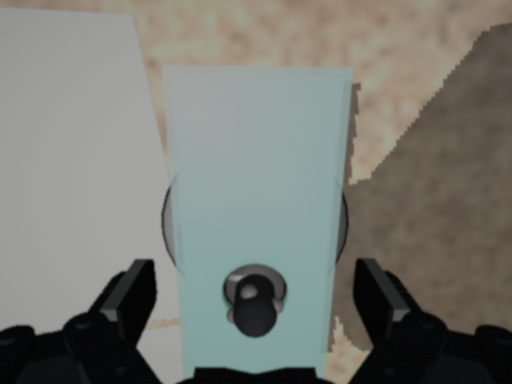

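>>> {"api": "drive_tool", "payload": {"steps": [0,0,1.5,0,0,0,-1,0,0,4,0,0,0,-1,0,0,7,0,0,0,-1,0,0,9,0,0,0,-1,0,0,10,0,0,0,-1,0,0,10,0,0,0,-1,0,0,10,0,0,0,-1]}}

```text
clock: 10.55
ee_pos: [0.5235, -0.0334, 0.1387]
orientation: [-3.142, -0.001, 2.971]
ft_force: [0.3, 0.1, -0.0]
finger_gap: 0.0851
```

```bash
python3 look.py t12; python3 hole.py t12 .065; python3 - <<'E'
import cv2
from h import *
im=cv2.imread('pics/t12.png')[170:290,200:310].astype(float)*1.8
cv2.imwrite('pics/t12d.png',cv2.resize(im.clip(0,255).astype('uint8'),None,fx=5,fy=5,interpolation=cv2.INTER_CUBIC))
im=imaging.read_camera("side"); cv2.imwrite("pics/side12.png",cv2.resize(im[150:260,190:340],None,fx=5,fy=5,interpolation=cv2.INTER_CUBIC)[:,:,::-1])
E
```

```text
10.55 [ 0.5235 -0.0334  0.1387] [-3.1416e+00 -6.0000e-04  2.9707e+00] [ 0.28  0.06 -0.02] 0.08508682906950678 [-0.122  0.428  1.973 -0.     0.741 -1.522]
```

View pics/t12d.png

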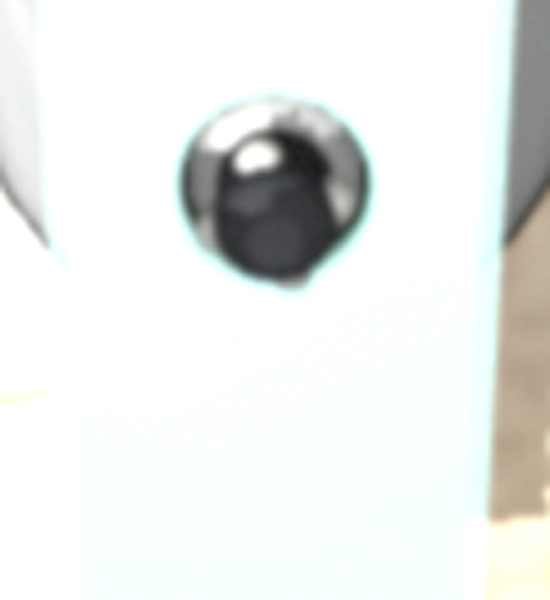

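View pics/side12.png

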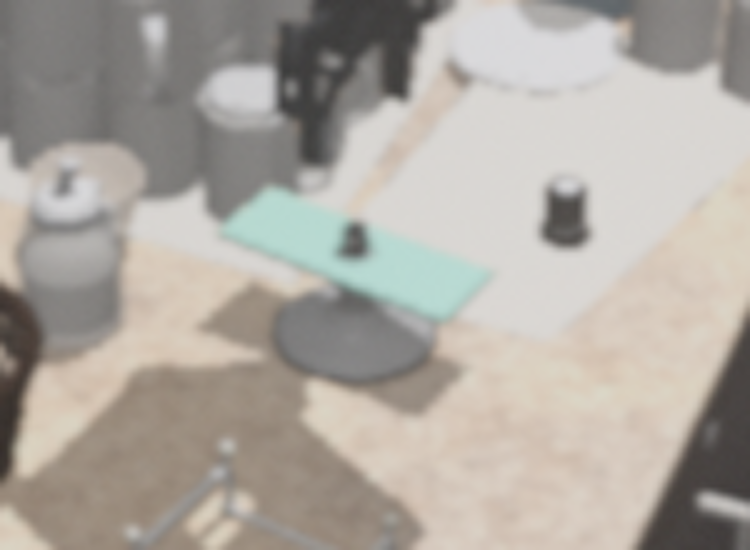

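>>> {"api": "drive_tool", "payload": {"steps": [-2.5,-4,0,0,0,0,-1,-5,-8,0,0,0,0,-1,-7.5,-12.5,0,0,0,0,-1,-9,-15.9,-2,0,0,0,-1,-9,-15.9,-4.6,0,0,0,-1,-9,-15.9,-4.6,0,0,0,-1,-9,-15.9,-4.6,0,0,0,-1]}}

```text
clock: 11.35
ee_pos: [0.4333, -0.1919, 0.0929]
orientation: [3.141, -0.002, 2.971]
ft_force: [0.3, 0.5, 0.5]
finger_gap: 0.0855
```

```bash
python3 look.py k1; python3 - <<'E'
import cv2
im=cv2.imread('pics/k1.png')[150:310,175:335].astype(float)*1.3
cv2.imwrite('pics/k1d.png',cv2.resize(im.clip(0,255).astype('uint8'),None,fx=3.5,fy=3.5,interpolation=cv2.INTER_CUBIC))
from h import *
i=imaging.camera_info("wrist"); i["cam_to_world"]=np.load("pics/t12.npy")[0]
print(onz(i,255.6,218,.086))
E
```

```text
11.35 [ 0.4333 -0.1919  0.0929] [ 3.1408e+00 -2.3000e-03  2.9707e+00] [0.32 0.48 0.49] 0.0854630604965764 [-0.481  0.449  2.117  0.     0.578 -1.881]
[ 0.52344649 -0.03269148  0.086     ]
```

View pics/k1d.png

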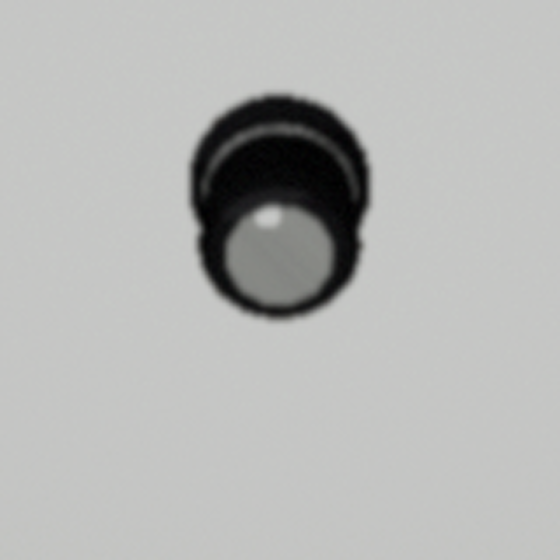

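```bash
python3 - <<'E'
from h import *
i=imaging.camera_info("wrist"); i["cam_to_world"]=np.load("pics/k1.npy")[0]
print(onz(i,254.9,222.4,.04),onz(i,175+280/3.5,150+185/3.5,0.006))
g=cv2.imread('pics/k1.png',0); 
m=((g>60)&(g<140)).astype(np.uint8); m[:205]=0;m[245:]=0;m[:,:230]=0;m[:,280:]=0
n,l,st,c=cv2.connectedComponentsWithStats(m);print(st,c)
E
```

```text
[ 0.43604902 -0.19206881  0.04      ] [ 0.4352709  -0.19178562  0.006     ]
[[     0      0    512    384 195753]
 [   230    209     50     34    184]
 [   240    208     30     29    671]] [[255.504309   191.35750665]
 [254.72826087 229.4076087 ]
 [254.45454545 222.67511177]]
```

>>> {"api": "drive_tool", "payload": {"steps": [0.2,0,-2,0,0,0,-1,0.2,0,-5,0,0,0,-1,0.2,0,-7,0,0,0,-1,0.2,0,-8.2,0,0,0,-1,0.2,0,-8.2,0,0,0,-1,0.2,0,-8.2,0,0,0,1,0.2,0,-8.2,0,0,0,1,0.2,0,-8.2,0,0,0,1,0.2,0,-8.2,0,0,0,1,0.2,0,-8.2,0,0,0,1,0.2,0,-8.2,0,0,0,1,0.2,0,-8.2,0,0,0,1,0.2,0,-8.2,0,0,0,1,0.2,0,-8.2,0,0,0,1,0.2,0,-8.2,0,0,0,1], "grip_force": 70}}

```text
clock: 12.9
ee_pos: [0.4364, -0.1927, 0.0124]
orientation: [-3.141, 0.001, 2.971]
ft_force: [-2.0, 1.8, 19.4]
finger_gap: 0.03
```

```bash
python3 look.py k2
```

```text
12.9 [ 0.4364 -0.1927  0.0124] [-3.1412e+00  1.4000e-03  2.9707e+00] [-2.02  1.83 19.37] 0.029952542453976293 [-0.479  0.604  2.153  0.     0.382 -1.879]
```

View pics/k2.png

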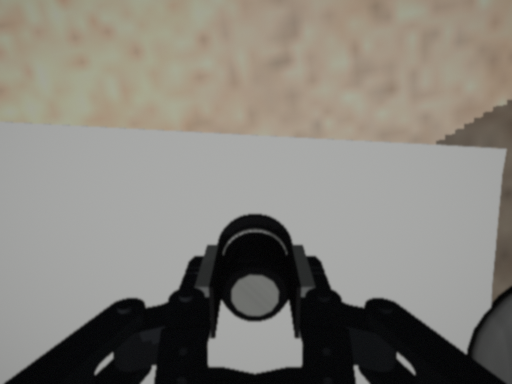

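>>> {"api": "drive_tool", "payload": {"steps": [0,0,0.5,0,0,0,1,0,0,2,0,0,0,1,0,0,5,0,0,0,1,0,0,9,0,0,0,1,0,0,12,0,0,0,1,0,0,12,0,0,0,1,0,0,12,0,0,0,1,0,0,12,0,0,0,1]}}

```text
clock: 13.75
ee_pos: [0.4353, -0.1922, 0.1308]
orientation: [3.141, -0.001, 2.971]
ft_force: [-0.7, 0.1, -0.7]
finger_gap: 0.0296
```

```bash
python3 look.py k3; python3 - <<'E'
from h import *
for n,dz in (("k2",.04),("k3",None)):
    i=imaging.camera_info("wrist"); i["cam_to_world"]=np.load(f"pics/{n}.npy")[0]
    g=cv2.imread(f'pics/{n}.png',0); m=((g>50)&(g<150)).astype(np.uint8); m[:268]=0;m[325:]=0;m[:,:225]=0;m[:,285:]=0
    k,l,st,c=cv2.connectedComponentsWithStats(m)
    z=.04 if dz else robot.sense()["ee_pos"][2]+.0276
    for a,b in zip(st[1:],c[1:]):
        if a[4]>300: print(n,a,b,onz(i,*b,z))
im=cv2.imread('pics/k3.png')[200:340,175:335].astype(float)*1.5
cv2.imwrite('pics/k3d.png',cv2.resize(im.clip(0,255).astype('uint8'),None,fx=4,fy=4,interpolation=cv2.INTER_CUBIC))
E
```

```text
13.75 [ 0.4353 -0.1922  0.1308] [ 3.1413e+00 -1.0000e-03  2.9707e+00] [-0.71  0.13 -0.68] 0.029578598455785882 [-0.48   0.385  2.085 -0.     0.673 -1.879]
k2 [ 231  274   48   43 1628] [254.52027027 295.04791155] [ 0.43596838 -0.19260716  0.04      ]
k3 [ 231  274   48   43 1634] [254.54345165 294.80966952] [ 0.43510159 -0.19214898  0.15812987]
```

View pics/k3d.png

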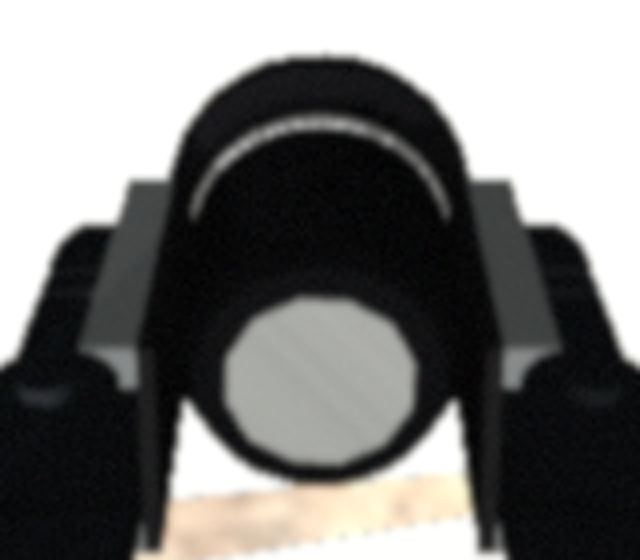

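>>> {"api": "drive_tool", "payload": {"steps": [2,4,0,0,0,0,1,4.5,8,0,0,0,0,1,7,12.5,0,0,0,0,1,8.5,15.5,0,0,0,0,1,8.8,15.9,0,0,0,0,1,8.8,15.9,0,0,0,0,1,8.8,15.9,-1.5,0,0,0,1,8.8,15.9,-2.5,0,0,0,1,8.8,15.9,-2.5,0,0,0,1,8.8,15.9,-2.5,0,0,0,1]}}

```text
clock: 14.8
ee_pos: [0.5233, -0.0342, 0.1061]
orientation: [-3.141, -0.001, 2.97]
ft_force: [0.2, 0.4, 0.1]
finger_gap: 0.0295
```

```bash
python3 look.py k4; python3 - <<'E'
from h import *
for n in("scene","side"):
    im=imaging.read_camera(n);x0=200 if n=="scene" else 220
    cv2.imwrite(f"pics/{n}k4.png",cv2.resize(im[160:240,x0:x0+90],None,fx=7,fy=7,interpolation=cv2.INTER_CUBIC)[:,:,::-1])
E
```

```text
14.8 [ 0.5233 -0.0342  0.1061] [-3.1415e+00 -1.2000e-03  2.9697e+00] [0.17 0.43 0.08] 0.02948883341998593 [-0.123  0.478  1.997 -0.     0.668 -1.522]
```

View pics/k4.png

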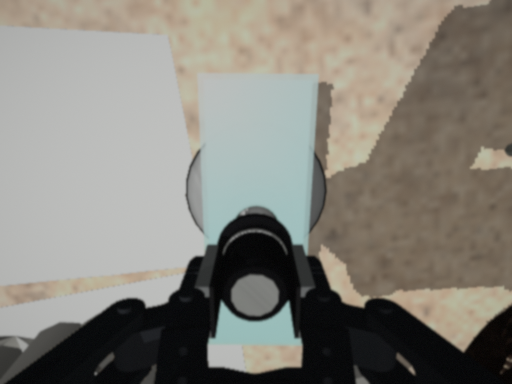

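View pics/sidek4.png

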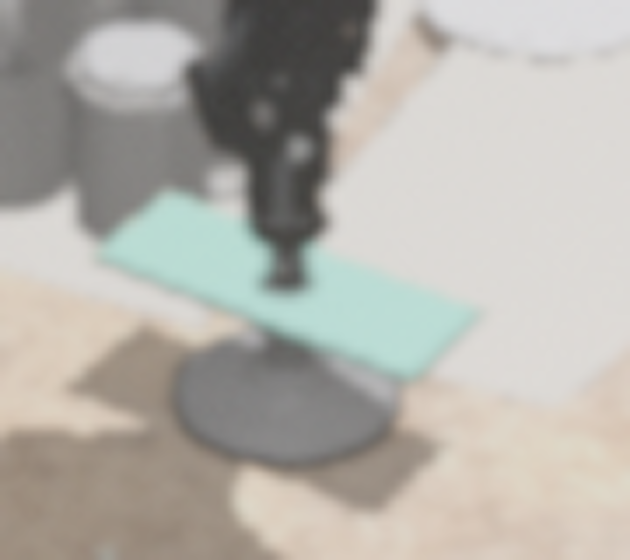

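View pics/scenek4.png

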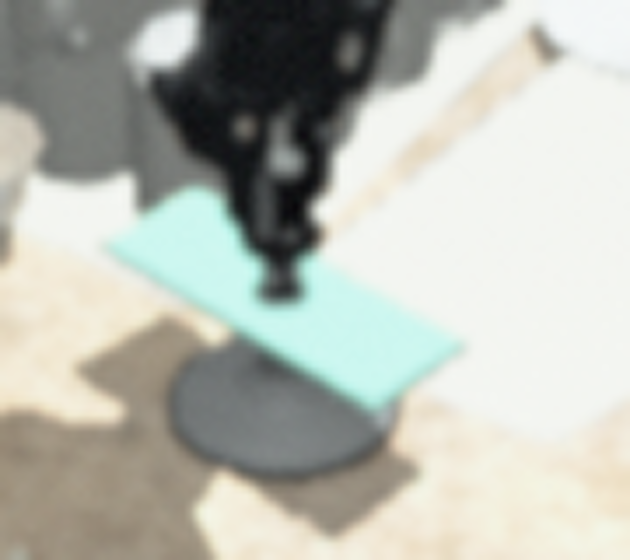

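>>> {"api": "drive_tool", "payload": {"steps": [0.02,0.09,0,0,0,0,1,0.02,0.09,-0.5,0,0,0,1,0.02,0.09,-1,0,0,0,1,0.02,0.09,-1.5,0,0,0,1,0.02,0.09,-1.9,0,0,0,1,0.02,0.09,-1.9,0,0,0,1]}}

```text
clock: 15.55
ee_pos: [0.5236, -0.0325, 0.0866]
orientation: [-3.142, -0.001, 2.971]
ft_force: [-0.2, 0.8, -0.4]
finger_gap: 0.0294
```

>>> {"api": "drive_tool", "payload": {"steps": [0,-0.05,-0.1,0,0,0,1,0,-0.05,-0.2,0,0,0,1,0,-0.05,-0.3,0,0,0,1,0,-0.05,-0.4,0,0,0,1,0,-0.05,-0.4,0,0,0,1], "grip_force": 90}}

```text
clock: 16.05
ee_pos: [0.5241, -0.0331, 0.0835]
orientation: [-3.142, 0.0, 2.971]
ft_force: [-1.4, -2.2, 2.9]
finger_gap: 0.0291
```

>>> {"api": "drive_tool", "payload": {"steps": [0,0,-0.05,0,0,0,1,0,0,-0.1,0,0,0,1,0,0,-0.15,0,0,0,1,0,0,-0.2,0,0,0,1,0,0,-0.2,0,0,0,1]}}

```text
clock: 16.55
ee_pos: [0.5239, -0.0332, 0.0816]
orientation: [-3.141, -0.0, 2.971]
ft_force: [-2.7, -3.1, 5.7]
finger_gap: 0.0286
```

>>> {"api": "drive_tool", "payload": {"steps": [0,0,-0.05,0,0,0,1,0,0,-0.1,0,0,0,1,0,0,-0.15,0,0,0,1,0,0,-0.15,0,0,0,1]}}

```text
clock: 16.95
ee_pos: [0.5237, -0.0332, 0.0795]
orientation: [-3.141, -0.001, 2.971]
ft_force: [-0.7, -5.3, -6.1]
finger_gap: 0.0294
```

```bash
python3 look.py k5; python3 - <<'E'
from h import *
im=cv2.imread('pics/k5.png')[200:340,175:335].astype(float)*1.5
cv2.imwrite('pics/k5d.png',cv2.resize(im.clip(0,255).astype('uint8'),None,fx=4,fy=4,interpolation=cv2.INTER_CUBIC))
g=cv2.imread(f'pics/k5.png',0); m=((g>50)&(g<150)).astype(np.uint8); m[:268]=0;m[325:]=0;m[:,:225]=0;m[:,285:]=0
k,l,st,c=cv2.connectedComponentsWithStats(m)
print([(a,b) for a,b in zip(st[1:],c[1:]) if a[4]>300])
E
```

```text
16.95 [ 0.5237 -0.0332  0.0795] [-3.1414e+00 -7.0000e-04  2.9708e+00] [-0.67 -5.26 -6.12] 0.029377661757565995 [-0.121  0.521  2.014 -0.     0.607 -1.521]
[(array([ 230,  274,   49,   43, 1646], dtype=int32), array([254.39185905, 294.56743621]))]
```

View pics/k5d.png

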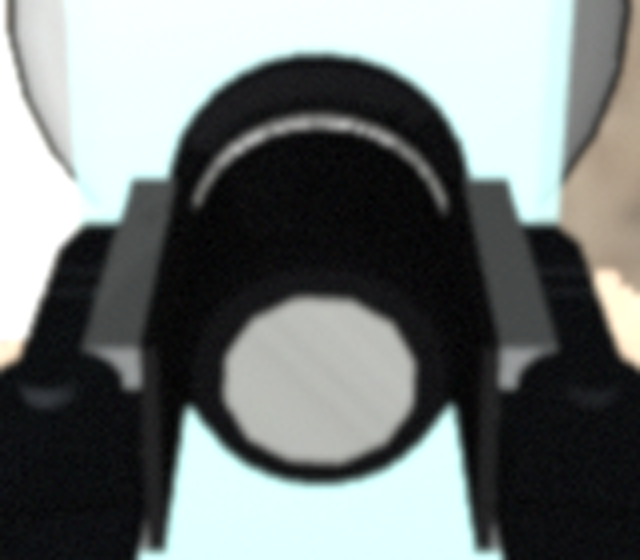

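>>> {"api": "drive_tool", "payload": {"steps": [0,-0.03,-0.1,0,0,0,1,0,-0.05,-0.2,0,0,0,1,0,-0.05,-0.3,0,0,0,1,0,-0.05,-0.4,0,0,0,1,0,-0.05,-0.5,0,0,0,1,0,-0.05,-0.55,0,0,0,1,0,-0.05,-0.55,0,0,0,1]}}

```text
clock: 17.7
ee_pos: [0.5244, -0.0335, 0.0746]
orientation: [3.141, 0.001, 2.971]
ft_force: [-2.2, 2.4, 6.0]
finger_gap: 0.0288
```

>>> {"api": "drive_tool", "payload": {"steps": [0,0.02,-0.1,0,0,0,1,0,0.02,-0.15,0,0,0,1,0,0.02,-0.2,0,0,0,1,0,0.02,-0.25,0,0,0,1,0,0.02,-0.25,0,0,0,1]}}

```text
clock: 18.2
ee_pos: [0.5244, -0.0334, 0.0734]
orientation: [3.142, 0.001, 2.971]
ft_force: [-9.2, -0.3, 36.4]
finger_gap: 0.029
```

>>> {"api": "drive_tool", "payload": {"steps": [-0.04,0,0.06,0,0,0,1,-0.04,0,0.06,0,0,0,1,-0.04,0,0.06,0,0,0,1,-0.04,0,0.06,0,0,0,1,-0.04,0,0.06,0,0,0,1]}}

```text
clock: 18.7
ee_pos: [0.5244, -0.0334, 0.0735]
orientation: [3.142, 0.002, 2.971]
ft_force: [-5.2, 0.6, 21.2]
finger_gap: 0.029
```

```bash
python3 look.py k6; python3 - <<'E'
from h import *
for n in("scene","side"):
    im=imaging.read_camera(n);x0=200 if n=="scene" else 220
    cv2.imwrite(f"pics/{n}k6.png",cv2.resize(im[160:240,x0:x0+90],None,fx=7,fy=7,interpolation=cv2.INTER_CUBIC)[:,:,::-1])
print(robot.sense()["ft_force"])
E
```

```text
18.7 [ 0.5244 -0.0334  0.0735] [3.1415e+00 1.6000e-03 2.9708e+00] [-5.2   0.63 21.16] 0.02902897388451629 [-0.121  0.531  2.017  0.     0.591 -1.521]
[-4.72535221  0.45080072 21.17244997]
```

View pics/sidek6.png

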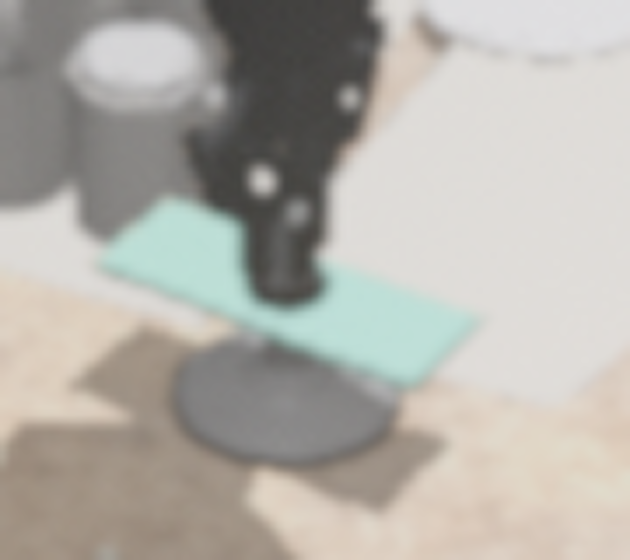

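View pics/k6.png

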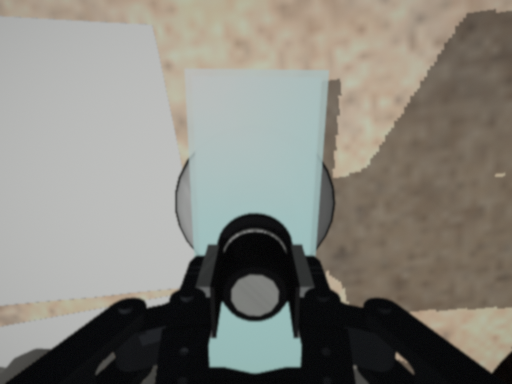

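```bash
python3 -c "
from plant import robot
print(robot.close_job()); s=robot.sense(); print(s['clock'],s['ft_force'],s['ee_pos'])"
```

```text
the job is handed in; nothing more can be done
None
the job is handed in; nothing more can be done
```

The serving stand is assembled and the job is handed in at 18.8 s of the 58 s allowed; no verdict is reported back.

**Tray:** I lifted it by its long edges. On the first lowering it caught on the hub bevel with 10.7 N. I raised it 1.5 mm, shifted it about 1 mm and lowered it again. It then lay level on the washer and I let it go.

**Knob:** I gripped it upright and pressed it down over the stud. The force reversed to −6 N at the snap. I read only 5.7 N just before it, below the stated 12–18 N, probably because I checked between steps and missed the peak.

**Final press:** I pressed on until it hit a hard stop. There the force changed from 36 to 21 N while the height moved only 0.1 mm. From the tool height, the knob's underside is about 6 mm above the seat, which matches fully squeezed.

**Last checks:**
- The arm holds the knob with about 21 N down and about 5 N sideways.
- The wrist picture shows the knob sitting in the fingers just as when I gripped it, so it had not slipped. The side view shows the tray level under it.
- The two fixed cameras placed the stand up to about 5 mm differently from the wrist camera, so I used the wrist camera's positions and corrected by contact force.
- I did not move near the crockery, and the bystanders seen in the pictures stood where they were. I did not measure their positions at the end.

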